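Float bowl under the bench magnifier

ROBOT

A 6-joint arm with a two-finger parallel gripper is mounted at the origin on the work surface. World frame = base frame: x ahead of the robot, y to its left, z up, the work surface at z = 0. Lengths are in m, angles in rad, forces in N, time in s.
With the tool pointing down it reaches from about 0.425 to 0.95 m from the base axis. Payload 3.5 kg.
Tool frame: the origin (TCP) lies midway between the tips of the shut fingers; the grasp point (between the pads) lies 19 mm behind it; z points along the fingers, y is the line along which they close (so a half turn about z gives the same grasp; the last joint's range is limited). The gripper opens to 85 mm and grips with 20 to 120 N. Pads are 22 mm wide; open, the fingers measure 114 mm over their backs; the gripper's body (76 mm by 85 mm) begins 54 mm behind the grasp point. The pads swing forward as they close: fully open they stand 13 mm farther back than shut.
Start: joints at [0.97, 0.286, 1.577, -0, 1.279, -0.15], TCP at [0.294, 0.608, 0.231] pointing down, gripper open.
Joint ranges: [-2.77, 2.77], [-0.9, 2.22], [0.21, 2.48], [-1.53, 4.67], [0.24, 2.81], [-2.84, 2.84]. Speed limits (rad/s): [2.79, 2.79, 3.14, 3.14, 3.14, 3.14].

INTERFACE

Orientations are given as a unit quaternion [x, y, z, w].
In Python, from plant import ctrl, cams, order gives the robot as it stands.
- The arm moves only by the tool move_arm, never from a script. Its argument "plan" is one flat list of numbers, 7 for each row, row after row: the shift along the world's x, y, z in mm, then the turn, a rotation vector about the world's x, y, z in degrees, then the finger opening in mm, from 0 to 85.4. A call has 1 to 12 rows; each row shifts and turns the commanded pose from where the row before left it; what a row does not reach is not made up. A row lasts 1/10 s, in which the tool goes at most 50 mm and 8.59 degrees, less where a joint would pass 70% of its speed; a pose out of reach is approached as far as the arm can. A call is refused whole if a number of a shift passes 50 or a number of a turn 8.59, either way. A call with a gripper value outside its range is refused whole. The fingers move at their own pace and stop on an object; "newtons" is the grip in N (left out, the last holds). Time passes only in rows, so rows that do not move let the fingers close. It gives the time, the measured TCP pose, the force, the opening and the grip force at its end, in the units of the state.
- ctrl.get_state(): the state, without advancing time (a new reading comes with each control period).
- cams.read_camera(name): name is "side" or "top"; returns a dict with "color" (420x560x3 uint8, red, green, blue), "fov_y" (degrees; the focal length in pixels is half the picture's height over the tangent of half this angle, whatever the lens; pixels are square), "cx", "cy" (the principal point, pixels), "origin" and "orientation" of the camera in the world. Camera axes: x right, y up, looking along -z (the intrinsics and any distortion apply to the point x, -y, -z); pixel columns grow to the right and rows downward; lengths in m; the calibration is good to about 2 mm. A picture is of the moment at which its call begins. There is no depth.
- order.sign_off(): hands the job in; it is judged then, once.
The state is a dict: "time": time; "qpos": joint angles; "dq": joint speeds; "joint_efforts": joint torques, N m; "eef_pos": TCP position; "tcp_rot": TCP orientation; "contact_force": force on the tool from outside, world axes, zero at the start; "wrist_torque": the same for the moment, N m; "opening": opening from 0.0 (shut) to 1.0 (fully open); "finger_force": force on a finger pad.
Only numpy, scipy, OpenCV 4.12 (cv2) and the standard library are available. Lean on these libraries where they do the work, as an engineer would, in place of code of your own. Each camera call takes 0.05 s, during which the arm holds its last target. There are 200 camera calls.

TASK

Stand the loose aluminium float bowl, open side up, in the middle of the small round pad under the lamp bar so that no part of its foot overhangs the pad, and let go. Then swing the magnifier on its stiff friction arm until the whole bowl stands centred under the lens, and leave it there. Do not bump the lamp, shift the pad, or push the other things on the bench about.

Things in the scene. Friction and masses are not known exactly. Their poses are not given: they have to be found in the camera images.
- bowl_center (a point): Centre, half-way up, of the loose float bowl: a round open aluminium cup, 60 mm outside diameter, 60 mm high (centre 30 mm above its foot; the foot is 54 mm across), 4 mm wall, a short brass column inside, 110 to 225 g; four tiny lugs at the rim stand out 3.5 mm (to be seen only). It starts upright on the bench, at the left, and may be gripped across its straight sides at any yaw. Its z axis points up out of its mouth.
- pad (a point): Centre of the top face of the small round steel inspection pad, 84 mm across, flat, no rim, 40 mm above the bench. It stands 200 mm from the post's axis at the end of a low bar that is clamped at a different bearing each time and is not to be moved. The lamp bar runs above it, so a tool pointing straight down is blocked there; a tool leaning 35 to 45 degrees, its body back towards the robot (or back and to the left), passes beneath the lamp's near edge.
- post (a point): Point on the upright post's axis, about which the magnifier's arm swings level, at the lens's height (141 mm). The post (24 mm thick, 290 mm tall) stands beyond the pad as seen from the robot, on a grey base plate. This point's axes are the stand's: its -x axis points roughly to the robot, z up; the stand's yaw differs by up to 0.1 rad.
- lens (a point): Centre of the magnifier's clear round lens: black ring 110 mm outside, clear glass 96 mm across, ring from 135 to 147 mm above the bench, 200 mm from the post's axis on the swing arm. It passes 35 mm above a bowl that stands on the pad.
- handle (a point): Grip point of the magnifier's upright black handle fin, 175 mm above the bench, on the same arm 290 mm from the post's axis, straight beyond the lens. The fin is 14 mm thick across (along the swing), 26 mm long along the arm, and reaches from 140 to 200 mm above the bench. Pinch it across its thickness from above, best with the gripper's body leaning 10 to 25 degrees away from the post: when the arm is over the pad the lamp's near edge is only about 50 mm from the fin.
- magnifier (a joint): Angle of the magnifier's arm about the post, rad, counter-clockwise seen from above; at 0 the arm points along post's -x axis, positive swings to the robot's right (-y). Friction (about 0.35 N m, some 1.2 N at the handle) holds it where it is released; no spring. Range -1.2 to 1.2. It starts parked to the right, at 0.58 to 0.8.
- pad_arm (a joint): Bearing of the clamped pad bar about the same axis, same zero and sign: -0.45 to -0.08. Not to be moved.
- lamp: Fixed aluminium LED lamp bar on the stand: 260 mm long along its y axis, 44 mm wide along x, its origin at the centre of its underside, 250 mm above the bench; a bracket at its upper side runs back to the post. It lies 187 mm in front of the post axis (towards the robot), centred 20 mm to the left, and hangs over the pad. Do not bump it.
- fuel_tap: Bystander: brass fuel tap with flat steel lever, 108 mm long, 50 mm high, loose on the bench; lies at the right. Origin under its middle.
- jet_wrench: Bystander: flat steel wrench, 150 mm long, lying in front of the stand. Origin under its middle.
- vacuum_cap: Bystander: plastic vacuum cap, 64 mm across, 40 mm high. Origin under its middle.
- screwdriver: Bystander: screwdriver, 190 mm long, lying at the right. Origin under its middle.
- spray_can: Bystander: upright spray can, 60 mm across, 170 mm tall, beyond on the left. Origin under its middle.

How it is judged:
On the way, in this order (a step that is already met when the one before it is completed fails the run):
1. the bowl stands upright on the pad and is let go, the lens still aside (horizontal distance between bowl_center and pad below 0.015 m and z of bowl_center in the frame of pad between 0.026 and 0.034 m and angle between bowl_center's own z axis and vertical below 0.1 rad and distance between the grasp point and bowl_center above 0.05 m and horizontal distance between lens and pad above 0.06 m), for 0.2 s.
2. the lens is swung over the bowl and stands still (horizontal distance between bowl_center and pad below 0.015 m and z of bowl_center in the frame of pad between 0.026 and 0.034 m and angle between bowl_center's own z axis and vertical below 0.1 rad and horizontal distance between lens and bowl_center below 0.016 m and velocity of joint magnifier between -0.03 and 0.03 rad/s), for 0.2 s.
At the end, for the whole second after the job is handed in: The bowl stands upright (within 0.1 rad), foot flat on the pad, its centre within 15 mm of the pad's; the lens's centre, seen from above, is within 16 mm of the bowl's; the arm is at rest (under 0.03 rad/s) and let go, the grasp point over 50 mm from the handle (all of step 2 and distance between the grasp point and handle above 0.05 m); the robot touches nothing.
It fails at once if the lamp is bumped (over 8 N) (contact force between anything else and lamp above 8 N).
It fails at once if the pad is shifted by more than 10 mm (distance of pad from where it was at the start of the episode above 0.01 m).
It fails at once if another thing on the bench is moved by more than 25 mm (distance of any of fuel_tap, jet_wrench, vacuum_cap, screwdriver, spray_can from where it was at the start of the episode above 0.025 m).
It also fails if it takes over 66 s, if anything falls off the work surface, if the arm or the gripper's body presses on something with over 40 N, if the wrist force passes 120 N, or if a joint passes its speed limit or range.

## Working session

There is one attempt and no reset: what is moved stays moved. The work goes in short steps, Python scripts to look and compute and a tool call to move; the robot and the scene stay as the last step left them, time stands still between calls to the robot, and variables do not carry over. Pictures are saved under pics/ and viewed, at most 10 in all, crops included, and the job is handed in when it is done.

Besides the shell and the picture viewer there is one more tool, called after "Emit:" by a JSON object that holds its "method" and its "body". move_arm: Moves the arm, as the interface text tells. Its arguments: {"type":"object","properties":{"plan":{"type":"array","items":{"type":"number"}},"newtons":{"type":"number"}},"required":["plan"]}

```bash
ls; mkdir -p pics
python3 - <<'E'
from plant import ctrl,cams
import cv2
print(ctrl.get_state())
for n in("side","top"):
    c=cams.read_camera(n); cv2.imwrite(f"pics/{n}0.png",c["color"][:,:,::-1]); c.pop("color"); print(n,c)
E
```

```text
pics
{'time': 0.0, 'qpos': array([ 9.69982800e-01,  2.87216801e-01,  1.57819237e+00, -5.42099197e-06,
        1.27858668e+00, -1.50002806e-01]), 'dq': array([ 0.00064924,  0.00240086,  0.00014182,  0.00020643, -0.00109627,
       -0.00130792]), 'joint_efforts': array([ 2.25697750e-04, -4.05977261e+01, -2.92625087e+01, -1.07677627e-04,
        5.81807893e-03, -9.76171293e-06]), 'eef_pos': array([0.29369274, 0.60702365, 0.22990476]), 'tcp_rot': array([ 2.23500561e-01,  9.74703060e-01, -1.11887151e-03, -4.38156210e-04]), 'contact_force': array([-0.13652747,  0.38614515, -0.28025136]), 'wrist_torque': array([-0.01310588,  0.06268907,  0.01550353]), 'finger_force': 0.0, 'opening': 1.0026800728528455}
side {'fov_y': 47.24105050943145, 'cx': 279.1734693830778, 'cy': 204.0567336501158, 'origin': array([ 0.08620988, -0.8676254 ,  0.9319496 ]), 'orientation': array([ 0.40633434, -0.12370822, -0.24981235,  0.87016232])}
top {'fov_y': 57.47684505231705, 'cx': 273.2535378731927, 'cy': 205.39404890013256, 'origin': array([ 0.43132376, -0.07311079,  1.1971651 ]), 'orientation': array([ 0.05257798, -0.05816488, -0.70138454,  0.70845757])}
```

View pics/side0.png

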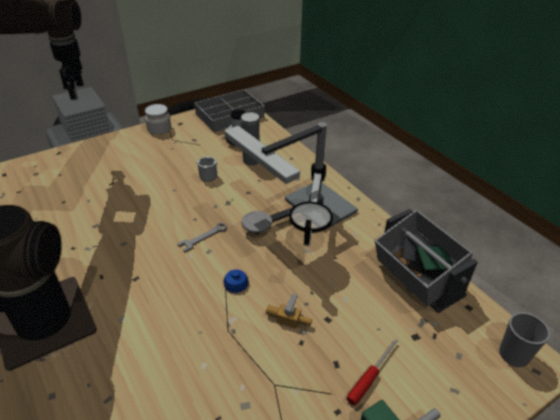

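View pics/top0.png

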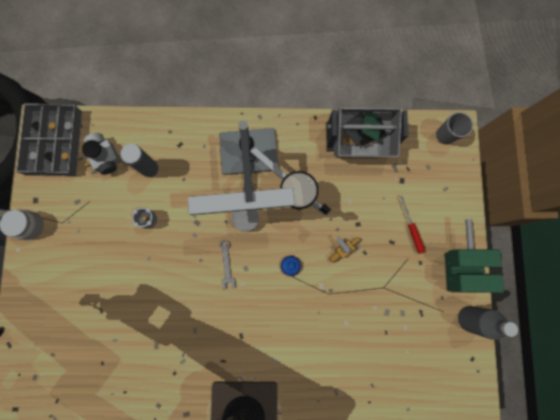

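Side view shows the bowl (207,169), pad (257,222), lens (312,216), and handle (308,232). In the top view the bowl is at (144,218), the pad at about (246,218), partly under the lamp, the lens at (299,190), the handle at (322,209) and the post top at (243,128).

```bash
cat > h.py <<'E'
import numpy as np, cv2
from scipy.spatial.transform import Rotation as R
def K(c): return 210/np.tan(np.radians(c["fov_y"]/2))
def proj(c,p):
    q=R.from_quat(c["orientation"]).inv().apply(np.atleast_2d(p)-c["origin"]); f=K(c)
    return np.c_[c["cx"]+f*q[:,0]/-q[:,2], c["cy"]+f*q[:,1]/q[:,2]]
def ray(c,uv):
    d=R.from_quat(c["orientation"]).apply([(uv[0]-c["cx"])/K(c),-(uv[1]-c["cy"])/K(c),-1]); return c["origin"],d
def plane(c,uv,z):
    o,d=ray(c,uv); return o+d*(z-o[2])/d[2]
def tri(c1,u1,c2,u2):
    (o1,d1),(o2,d2)=ray(c1,u1),ray(c2,u2)
    s=np.linalg.lstsq(np.c_[d1,-d2],o2-o1,rcond=None)[0]
    a,b=o1+s[0]*d1,o2+s[1]*d2; return (a+b)/2,np.linalg.norm(a-b)
E
python3 - <<'E'
from h import *; from plant import ctrl,cams
s=cams.read_camera("side");t=cams.read_camera("top")
np.set_printoptions(precision=4,suppress=True)
print(proj(s,[[.294,.608,.23],[0,0,0]]),proj(t,[[.294,.608,.23],[0,0,0]]))
for n,a,b,z in[("bowltop",(207,161),(144,216),.06),("pad",(257,220),(246,218),.04),("lens",(312,216),(299,190),.141),("handle",(308,223),(323,209),.2),("posttop",(321,126),(243,128),.29),("cap",(236,274),(291,265),.04)]:
    print(n,plane(s,a,z),plane(t,b,z),tri(s,a,t,b))
for n,c in(("side",s),("top",t)):
    x=c["color"][:,:,::-1]
    r=x[100:270,180:360] if n=="side" else x[110:300,120:345]
    cv2.imwrite(f"pics/{n}1.png",cv2.convertScaleAbs(cv2.resize(r,None,fx=3.5 if n=="top" else 3.5,fy=3.5 if n=="side" else 3.1,interpolation=cv2.INTER_CUBIC),alpha=1.6))
E
```

```text
[[ 78.1022  96.3089]
 [ 43.8273 320.989 ]] [[-11.4821 320.5656]
 [243.1865 415.7117]]
bowltop [0.576  0.3131 0.06  ] [0.5749 0.3042 0.06  ] (array([0.5728, 0.3021, 0.0677]), np.float64(0.0025441543294321303))
pad [0.5799 0.0065 0.04  ] [0.5746 0.0011 0.04  ] (array([0.5749, 0.0001, 0.0469]), np.float64(0.0025018205045913406))
lens [ 0.6489 -0.1516  0.141 ] [ 0.6429 -0.1527  0.141 ] (array([ 0.6445, -0.1536,  0.1439]), np.float64(0.004701627447044772))
handle [ 0.5851 -0.22    0.2   ] [ 0.5808 -0.2115  0.2   ] (array([ 0.585 , -0.2141,  0.1945]), np.float64(0.007629832614149916))
posttop [ 0.7696 -0.0077  0.29  ] [ 0.7679 -0.0029  0.29  ] (array([ 0.7708, -0.0035,  0.2869]), np.float64(0.003605355774289745))
cap [ 0.4344 -0.1395  0.04  ] [ 0.4346 -0.1361  0.04  ] (array([ 0.4352, -0.1365,  0.0366]), np.float64(0.0012164723929977636))
```

View pics/side1.png

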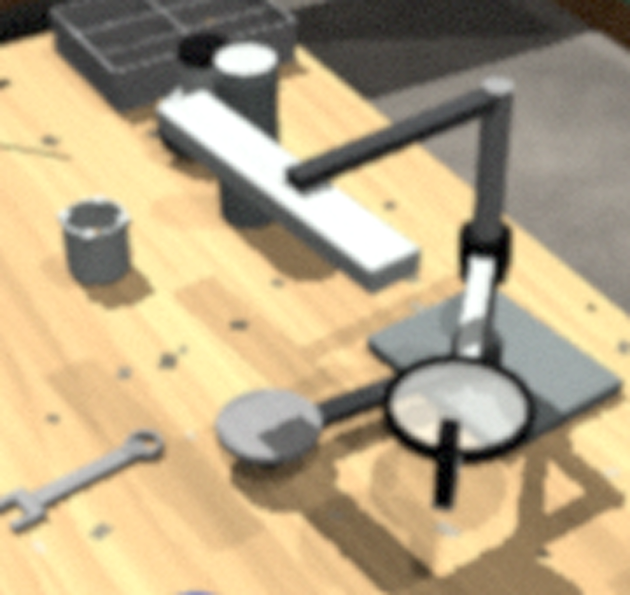

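View pics/top1.png

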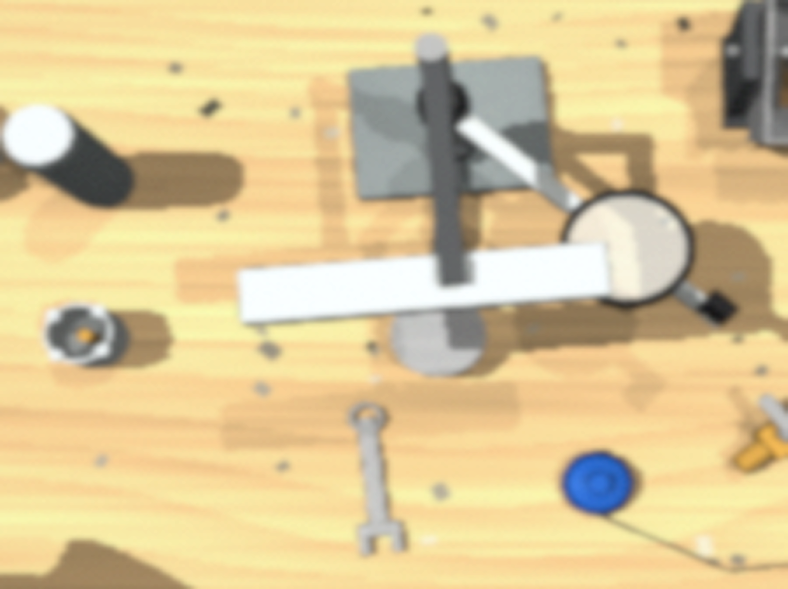

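Crops show: side pad centre at (257.1,222), bowl rim centre (207.1,162), lens (311.1,216.6). Top bowl rim centre is (142.9,217.7), pad (245.1,217.6), lens (299.7,190), post top (243.4,124.5).

Run:
```python
from h import *; from plant import ctrl,cams
s=cams.read_camera("side");t=cams.read_camera("top")
np.set_printoptions(precision=4,suppress=True)
for n,a,b,z in[("bowltop",(207.1,162),(142.9,217.7),.06),("pad",(257.1,222),(245.1,217.6),.04),("lens",(311.1,216.6),(299.7,190),.141),("posttop",(322,125),(243.4,124.5),.29)]:
    print(n,plane(s,a,z),plane(t,b,z),tri(s,a,t,b))
# lamp end corners, top view, z=.25+? 
f=lambda u,v:(120+u/3.5,110+v/3.1)
for u in[(238,270),(243,324),(606,243),(608,291)]: print(plane(t,f(*u),.262))
g=lambda u,v:(180+u/3.5,100+v/3.5)
for u in[(160,115),(372,275),(418,252),(205,90)]: print(plane(s,g(*u),.262))
```

```text
bowltop [0.5738 0.3079 0.06  ] [0.5698 0.3071 0.06  ] (array([0.5711, 0.3057, 0.0622]), np.float64(0.003380603540658969))
pad [ 0.5759 -0.0009  0.04  ] [0.5758 0.0039 0.04  ] (array([0.5773, 0.0037, 0.0356]), np.float64(0.0021086858492134776))
lens [ 0.6457 -0.1523  0.141 ] [ 0.6429 -0.1546  0.141 ] (array([ 0.6429, -0.1547,  0.1439]), np.float64(0.0012992569729986107))
posttop [ 0.7748 -0.005   0.29  ] [ 0.777  -0.0037  0.29  ] (array([ 0.7769, -0.0033,  0.2887]), np.float64(0.0012689666798178303))
[0.5977 0.1314 0.262 ]
[0.5543 0.126  0.262 ]
[ 0.6226 -0.129   0.262 ]
[ 0.5835 -0.1304  0.262 ]
[0.5619 0.1321 0.262 ]
[ 0.5886 -0.1213  0.262 ]
[ 0.6294 -0.1158  0.262 ]
[0.6086 0.1469 0.262 ]
```

Emit:
{"method": "move_arm", "body": {"plan": [27, -37, -4, 0, 0, 8.5, 85, 27, -37, -4, 0, 0, 8.5, 85, 27, -37, -4, 0, 0, 8.5, 85, 27, -37, -4, 0, -8, 0, 85, 27, -37, -4, 0, -8, 0, 85, 27, -37, -4, 0, -8, 0, 85, 27, -37, -4, 0, -8, 0, 85, 27, -37, -4, 0, -8, 0, 85, 0, 0, 0, 0, 0, 0, 85, 0, 0, 0, 0, 0, 0, 85]}}

```text
time: 1.3
eef_pos: [0.5097, 0.311, 0.1989]
tcp_rot: [0.004, 0.94, 0.001, 0.341]
contact_force: [-0.3, 0.5, 0.4]
opening: 0.993
finger_force: 0.0
```

```bash
cat > st.py <<'E'
from h import *; from plant import ctrl
np.set_printoptions(precision=4,suppress=True)
s=ctrl.get_state(); r=R.from_quat(s["tcp_rot"]); m=r.as_matrix()
print("t",s["time"],"tcp",s["eef_pos"],"grasp",s["eef_pos"]-.019*m[:,2],"\nz",m[:,2],"y",m[:,1],"q",s["qpos"],"open",s["opening"]*85.4,"ff",s["finger_force"],"F",s["contact_force"])
E
python3 st.py
```

```text
t 1.3 tcp [0.5097 0.311  0.1989] grasp [0.4975 0.311  0.2135] 
z [ 0.6418 -0.0008 -0.7669] y [0.0064 1.     0.0043] q [ 0.51   -0.0811  2.1502 -0.6583  0.5391 -0.5718] open 84.76227786124207 ff 0.0 F [-0.3256  0.4589  0.4204]
```

Emit:
{"method": "move_arm", "body": {"plan": [1, -2, -45, 0, 0, 0, 85, 0, -2, -44, 0, 0, 0, 85, 19, 0, -23, 0, 0, 0, 85, 19, 0, -23, 0, 0, 0, 85, 19, 0, -23, 0, 0, 0, 85, 20, 0, -22, 0, 0, 0, 85, 0, 0, 0, 0, 0, 0, 85, 0, 0, 0, 0, 0, 0, 85]}}

```text
time: 2.1
eef_pos: [0.5887, 0.309, 0.0199]
tcp_rot: [0.003, 0.94, 0.001, 0.342]
contact_force: [0.7, -0.1, 0.0]
opening: 0.996
finger_force: 0.0
```

```bash
python3 st.py
python3 - <<'E'
from h import *; from plant import cams
a=cams.read_camera("top")["color"][180:260,90:200,::-1]; b=cams.read_camera("side")["color"][110:210,150:270,::-1]
a=cv2.resize(a,(400,360),interpolation=2);b=cv2.resize(b,(400,360),interpolation=2)
cv2.imwrite("pics/g1.png",cv2.convertScaleAbs(np.hstack([a,b]),alpha=1.6))
E
```

```text
t 2.1 tcp [0.5887 0.309  0.0199] grasp [0.5765 0.309  0.0344] 
z [ 0.6434  0.0008 -0.7655] y [0.0044 1.     0.0047] q [ 0.4325  0.3608  2.061  -1.333   0.2804  0.0989] open 85.01581310064003 ff 0.0 F [ 0.7422 -0.0963  0.026 ]
```

View pics/g1.png

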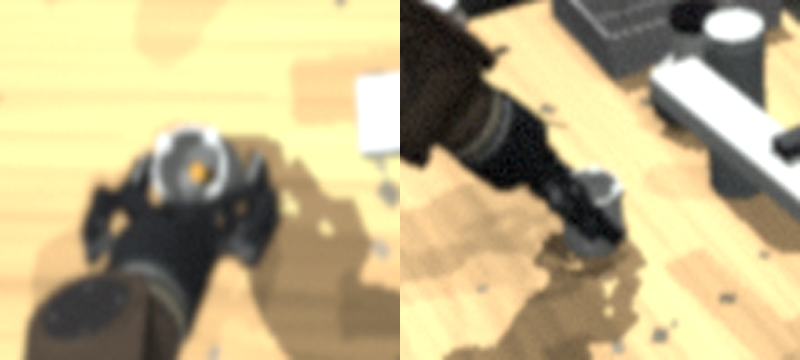

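Pictures show the bowl between the open fingers, clear on both sides, at about (192,165) in the left crop. Joints 4 and 5 are close to their limits, so I'll check the kinematics for the place pose before moving on.

Emit:
{"method": "move_arm", "body": {"plan": [0, 0, 0, 0, 0, 0, 50, 0, 0, 0, 0, 0, 0, 50, 0, 0, 0, 0, 0, 0, 50, 0, 0, 0, 0, 0, 0, 50, 0, 0, 0, 0, 0, 0, 50, 0, 0, 0, 0, 0, 0, 50], "newtons": 40}}

```text
time: 2.8
eef_pos: [0.5885, 0.309, 0.0216]
tcp_rot: [0.003, 0.939, 0.002, 0.344]
contact_force: [-4.3, 1.6, 6.6]
opening: 0.698
finger_force: 43.5
```

```bash
python3 st.py
cat > ik.py <<'E'
from h import *
from scipy.optimize import least_squares
Q=np.array([[.96998,.28722,1.57819,0,1.27859,-.15],[.51,-.0811,2.1502,-.6583,.5391,-.5718],[.4325,.3608,2.061,-1.333,.2804,.0989]])
P=np.array([[.29369,.60702,.2299],[.5097,.311,.1989],[.5887,.309,.0199]])
def rot(q): return R.from_euler("ZYZYZ",[q[0],q[1]+q[2],q[3],q[4],q[5]])
def feat(q):
    c=np.array([np.cos(q[0]),np.sin(q[0]),0]);ez=np.array([0,0,1.])
    u=lambda a:np.sin(a)*c+np.cos(a)*ez
    return np.c_[ez,u(q[1]),u(q[1]+q[2]),rot(q).apply(ez)]
A=np.vstack([feat(q) for q in Q]); X,res,_,_=np.linalg.lstsq(A,P.ravel(),rcond=None)
lo=np.array([-2.77,-.9,.21,-1.53,.24,-2.84]);hi=np.array([2.77,2.22,2.48,4.67,2.81,2.84])
def fk(q): return feat(q)@X, rot(q)
OFF=(R.from_quat([.003,.94,.001,.342]).inv()*rot(Q[2])).inv()   # flange->tcp yaw
def ik(p,r,q0):
    def f(q):
        a,b=fk(q); return np.r_[(a-p)*10,((b*OFF).inv()*r).as_rotvec()]
    s=least_squares(f,np.clip(q0,lo+.01,hi-.01),bounds=(lo,hi)); return s.x,np.linalg.norm(s.fun)
def pose(az,lean,closing=True):
    # tool z horizontally toward azimuth az (deg), lean deg from vertical, y horizontal
    a,l=np.radians([az,lean]); z=np.array([np.sin(l)*np.cos(a),np.sin(l)*np.sin(a),-np.cos(l)]); y=np.array([-np.sin(a),np.cos(a),0])
    return R.from_matrix(np.c_[np.cross(y,z),y,z])
E
python3 - <<'E'
from ik import *
np.set_printoptions(precision=3,suppress=True)
print(X,A@X-P.ravel(),OFF.as_rotvec()); print((rot(Q[1])*OFF).as_quat(),(rot(Q[0])*OFF).as_quat())
for az in(0,-15,-25,-30,-35,-45):
  for lean in(35,40,45):
    r=pose(az,lean); 
    for g in([.577,.0015,.078],[.5,.1,.15]):
      q,e=ik(np.array(g)+.023*r.as_matrix()[:,2],r,Q[2]); print(az,lean,g[0],q,round(e,4))
E
```

```text
t 2.8 tcp [0.5885 0.309  0.0216] grasp [0.5763 0.309  0.0361] 
z [ 0.6452  0.0024 -0.764 ] y [0.0033 1.     0.0059] q [ 0.4322  0.3568  2.063  -1.3354  0.2793  0.1005] open 59.58664553243479 ff 43.50515501573682 F [-4.3425  1.6032  6.6223]Traceback (most recent call last):
  File "<stdin>", line 1, in <module>
  File "ik.py", line 10, in <module>
    A=np.vstack([feat(q) for q in Q]); X,res,_,_=np.linalg.lstsq(A,P.ravel(),rcond=None)
                 ~~~~^^^
  File "ik.py", line 9, in feat
    return np.c_[ez,u(q[1]),u(q[1]+q[2]),rot(q).apply(ez)]
                                         ~~~^^^
  File "ik.py", line 5, in rot
    def rot(q): return R.from_euler("ZYZYZ",[q[0],q[1]+q[2],q[3],q[4],q[5]])
                       ~~~~~~~~~~~~^^^^^^^^^^^^^^^^^^^^^^^^^^^^^^^^^^^^^^^^^
  File "scipy/spatial/transform/_rotation.pyx", line 1413, in scipy.spatial.transform._rotation.Rotation.from_euler
ValueError: Expected axis specification to be a non-empty string of upto 3 characters, got ZYZYZ
```

Gripped at 59.6 mm. I'll fix the rotation helper.

```bash
sed -i 's|^def rot.*|def rot(q): return R.from_euler("ZYZ",[q[0],q[1]+q[2],q[3]])*R.from_euler("YZ",[q[4],q[5]])|' ik.py
cat > t.py <<'E'
from ik import *
np.set_printoptions(precision=3,suppress=True)
print(X,A@X-P.ravel(),OFF.as_rotvec()); print((rot(Q[1])*OFF).as_quat(),(rot(Q[0])*OFF).as_quat())
for az in(0,-15,-25,-30,-35,-45):
  for lean in(35,40,45):
    r=pose(az,lean); 
    for g in([.577,.0015,.078],[.5,.1,.15]):
      q,e=ik(np.array(g)+.023*r.as_matrix()[:,2],r,Q[2]); print(az,lean,g[0],q,round(e,4))
E
python3 t.py
```

```text
[0.155 0.431 0.605 0.136] [ 0.102 -0.029  0.027  0.011 -0.069 -0.007 -0.001 -0.078 -0.02 ] [-0.     0.002  1.571]
[0.004 0.94  0.    0.341] [ 0.223  0.975 -0.001 -0.001]
0 35 0.577 [ 0.003  0.159  2.153 -0.003  0.24  -1.566] 0.0227
0 35 0.5 [ 0.226 -0.124  2.293 -0.34   0.393 -1.069] 0.0
0 40 0.577 [ 0.003  0.158  2.15  -0.007  0.24  -1.562] 0.1064
0 40 0.5 [ 0.23  -0.133  2.313 -0.496  0.311 -0.918] 0.0
0 45 0.577 [ 0.006  0.156  2.147 -0.053  0.24  -1.514] 0.1899
0 45 0.5 [ 0.234 -0.139  2.332 -0.757  0.24  -0.662] 0.0004
-15 35 0.577 [ 0.035  0.163  2.153 -0.631  0.287 -0.714] 0.0
-15 35 0.5 [ 0.261 -0.109  2.279 -0.627  0.509 -0.566] 0.0
-15 40 0.577 [ 0.041  0.16   2.17  -0.965  0.24  -0.384] 0.0055
-15 40 0.5 [ 0.27  -0.115  2.297 -0.813  0.465 -0.391] 0.0
-15 45 0.577 [ 0.05   0.16   2.186 -1.419  0.24   0.069] 0.0198
-15 45 0.5 [ 0.278 -0.119  2.314 -1.03   0.437 -0.185] 0.0
-25 35 0.577 [ 0.056  0.172  2.143 -0.807  0.384 -0.388] 0.0
-25 35 0.5 [ 0.281 -0.092  2.264 -0.72   0.608 -0.327] 0.0
-25 40 0.577 [ 0.063  0.169  2.16  -1.073  0.357 -0.13 ] 0.0
-25 40 0.5 [ 0.292 -0.0
[... 535 characters left out ...]
4  0.185  2.128 -0.876  0.492 -0.169] 0.0
-35 35 0.5 [ 0.298 -0.072  2.246 -0.762  0.714 -0.136] 0.0
-35 40 0.577 [ 0.083  0.184  2.143 -1.084  0.484  0.028] 0.0
-35 40 0.5 [ 0.311 -0.073  2.259 -0.907  0.708 -0.01 ] 0.0
-35 45 0.577 [ 0.092  0.185  2.156 -1.293  0.495  0.226] 0.0
-35 45 0.5 [ 0.324 -0.072  2.272 -1.053  0.714  0.117] 0.0
-45 35 0.577 [ 0.089  0.2    2.109 -0.89   0.602 -0.002] 0.0
-45 35 0.5 [ 0.311 -0.049  2.224 -0.772  0.821  0.025] 0.0
-45 40 0.577 [ 0.1    0.202  2.121 -1.058  0.608  0.151] 0.0
-45 40 0.5 [ 0.326 -0.047  2.234 -0.898  0.828  0.129] 0.0
-45 45 0.577 [ 0.111  0.205  2.132 -1.221  0.628  0.3  ] 0.0
-45 45 0.5 [ 0.339 -0.043  2.244 -1.022  0.845  0.23 ] 0.0
```

```bash
sed -i 's|return np.c_\[ez,u(q\[1\])|l=np.array([-np.sin(q[0]),np.cos(q[0]),0]); return np.c_[ez,l,u(q[1])|' ik.py
python3 t.py | grep -v " 0.5 "
```

```text
[0.222 0.099 0.432 0.567 0.24 ] [ 0.    -0.003  0.003 -0.001  0.001 -0.     0.002  0.002 -0.003] [-0.     0.002  1.571]
[0.004 0.94  0.    0.341] [ 0.223  0.975 -0.001 -0.001]
0 35 0.577 [-0.22   0.089  2.258  0.581  0.24  -2.32 ] 0.0081
0 40 0.577 [-0.253  0.082  2.29   1.079  0.24  -2.838] 0.0558
0 45 0.577 [-0.253  0.079  2.288  1.093  0.24  -2.84 ] 0.1133
-15 35 0.577 [-0.139  0.105  2.231 -0.342  0.24  -1.135] 0.0318
-15 40 0.577 [-0.101  0.112  2.239 -0.802  0.24  -0.649] 0.0996
-15 45 0.577 [-0.073  0.119  2.278 -1.53   0.24   0.1  ] 0.1166
-25 35 0.577 [-0.098  0.12   2.225 -0.744  0.284 -0.566] 0.0
-25 40 0.577 [-0.087  0.117  2.257 -1.16   0.242 -0.15 ] 0.0
-25 45 0.577 [-0.076  0.12   2.278 -1.53   0.251  0.223] 0.0199
-30 35 0.577 [-0.076  0.133  2.211 -0.835  0.341 -0.391] 0.0
-30 40 0.577 [-0.062  0.132  2.24  -1.179  0.315 -0.046] 0.0
-30 45 0.577 [-0.048  0.137  2.266 -1.53   0.33   0.307] 0.0033
-35 35 0.577 [-0.056  0.148  2.193 -0.885  0.401 -0.257] 0.0
-35 40 0.577 [-0.038  0.149  2.221 -1.174  0.387  0.033] 0.0
-35 45 0.577 [-0.022  0.156  2.245 -1.466  0.406  0.327] 0.0
-45 35 0.577 [-0.02   0.182  2.154 -0.918  0.524 -0.057] 0.0
-45 40 0.577 [ 0.002  0.187  2.175 -1.132  0.527  0.157] 0.0
-45 45 0.577 [ 0.023  0.199  2.194 -1.336  0.553  0.363] 0.0
```

Emit:
{"method": "move_arm", "body": {"plan": [0, 0, 15, 0, 0, 0, 50, 0, 0, 30, 0, 0, -5, 50, 0, 0, 35, 0, 0, -5, 50, 0, -25, 0, 0, 0, -5, 50, 0, -35, 0, 0, 0, -5, 50, 0, -40, 0, 0, 0, -5, 50, 0, -40, 0, 0, 0, -5, 50, 0, -40, 0, 0, 0, -5, 50, 0, -30, 0, 0, 0, 0, 50, 0, -20, 0, 0, 0, 0, 50, 0, 0, 0, 0, 0, 0, 50, 0, 0, 0, 0, 0, 0, 50]}}

```text
time: 4.0
eef_pos: [0.5873, 0.0775, 0.0989]
tcp_rot: [0.286, 0.895, -0.102, 0.326]
contact_force: [0.3, 1.0, -2.2]
opening: 0.699
finger_force: 44.3
```

```bash
python3 st.py
python3 - <<'E'
from h import *; from plant import cams
a=cams.read_camera("top")["color"][160:260,150:290,::-1]; b=cams.read_camera("side")["color"][120:250,160:320,::-1]
a=cv2.resize(a,(400,300),interpolation=2);b=cv2.resize(b,(400,300),interpolation=2)
cv2.imwrite("pics/g2.png",cv2.convertScaleAbs(np.hstack([a,b]),alpha=1.6))
E
```

```text
t 4.0 tcp [0.5873 0.0775 0.0989] grasp [0.5773 0.0845 0.1135] 
z [ 0.5256 -0.3689 -0.7666] y [0.5786 0.8156 0.0042] q [ 0.1468  0.1273  2.1556 -1.0125  0.5479  0.0035] open 59.680353087447116 ff 44.25103375688195 F [ 0.259   0.9554 -2.2445]
```

View pics/g2.png

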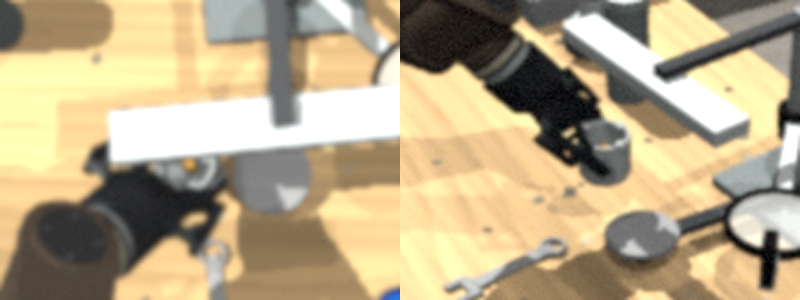

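Bowl is held upright with its rim at side pixel (242,178.4), clear of the lamp. The pad is still at (257,222).

Run:
```python
from h import *; from plant import cams
s=cams.read_camera("side")
np.set_printoptions(precision=4,suppress=True)
print(plane(s,(242,178.4),.137))
print(proj(s,[[.574,.087,.137],[.576,.0015,.04],[.576,.0015,.10]]))
```

```text
[0.5783 0.0824 0.137 ]
[[239.8446 178.0302]
 [256.7009 221.5006]
 [256.3093 204.9411]]
```

Emit:
{"method": "move_arm", "body": {"plan": [0, -30, 0, 0, 0, 0, 50, 0, -30, 0, 0, 0, 0, 50, 0, -23, 0, 0, 0, 0, 50, 0, 0, -15, 0, 0, 0, 50, 0, 0, -13, 0, 0, 0, 50, 0, 0, -4, 0, 0, 0, 50, 0, 0, 0, 0, 0, 0, 50]}}

```text
time: 4.85
eef_pos: [0.5875, -0.0045, 0.0664]
tcp_rot: [0.285, 0.896, -0.102, 0.326]
contact_force: [-0.6, -0.2, -2.0]
opening: 0.697
finger_force: 44.3
```

```bash
python3 st.py
python3 - <<'E'
from h import *; from plant import cams
t=cams.read_camera("top");s=cams.read_camera("side")
a=t["color"][190:250,210:290,::-1]; b=s["color"][180:250,215:308,::-1]
a=cv2.resize(a,(400,300),interpolation=2);b=cv2.resize(b,(400,300),interpolation=2)
cv2.imwrite("pics/g3.png",cv2.convertScaleAbs(np.hstack([a,b]),alpha=1.6))
E
```

```text
t 4.85 tcp [ 0.5875 -0.0045  0.0664] grasp [0.5775 0.0025 0.081 ] 
z [ 0.5256 -0.3681 -0.767 ] y [0.5766 0.817  0.0031] q [-0.0299  0.1472  2.2128 -1.1453  0.397   0.0146] open 59.54998777703997 ff 44.31397620588541 F [-0.5868 -0.2371 -1.9502]
```

View pics/g3.png

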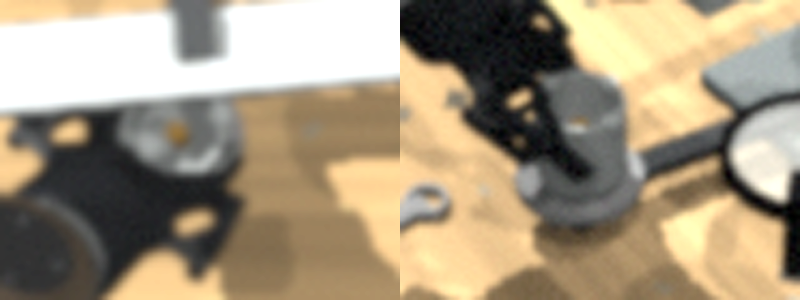

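The bowl is over the pad: side rim centre (257.9,203.3), pad centre (257.1,222), top rim centre about (245.8,213.5).

Run:
```python
from h import *; from plant import cams
s=cams.read_camera("side");t=cams.read_camera("top")
np.set_printoptions(precision=4,suppress=True)
print(plane(s,(257.9,203.3),.105),plane(t,(245.8,213.5),.105)); print(proj(s,[[.576,.0015,.105]]),proj(t,[[.576,.0015,.105],[.576,.0015,.04]]))
```

```text
[0.5802 0.     0.105 ] [ 0.5796 -0.0022  0.105 ]
[[256.2756 203.5169]] [[244.4793 214.7147]
 [245.8799 217.5363]]
```

Emit:
{"method": "move_arm", "body": {"plan": [-3, 2, 0, 0, 0, 0, 50, 0, 0, -3, 0, 0, 0, 50, 0, 0, -1, 0, 0, 0, 50, 0, 0, 0, 0, 0, 0, 50, 0, 0, 0, 0, 0, 0, 50]}}

```text
time: 5.55
eef_pos: [0.5849, -0.0033, 0.0633]
tcp_rot: [0.285, 0.895, -0.102, 0.326]
contact_force: [-0.0, 0.8, -1.3]
opening: 0.698
finger_force: 44.3
```

Emit:
{"method": "move_arm", "body": {"plan": [0, 0, -1, 0, 0, 0, 50, 0, 0, 0, 0, 0, 0, 50]}}

```text
time: 5.75
eef_pos: [0.5849, -0.0033, 0.0622]
tcp_rot: [0.285, 0.895, -0.102, 0.326]
contact_force: [-0.5, -0.6, -1.9]
opening: 0.701
finger_force: 44.3
```

Emit:
{"method": "move_arm", "body": {"plan": [0, 0, -1, 0, 0, 0, 50, 0, 0, 0, 0, 0, 0, 50]}}

```text
time: 5.95
eef_pos: [0.5851, -0.0033, 0.0616]
tcp_rot: [0.285, 0.895, -0.102, 0.327]
contact_force: [0.1, -0.0, -1.0]
opening: 0.698
finger_force: 44.4
```

Emit:
{"method": "move_arm", "body": {"plan": [0, 0, 0, 0, 0, 0, 62, 0, 0, 0, 0, 0, 0, 70, 0, 0, 0, 0, 0, 0, 85, 0, 0, 0, 0, 0, 0, 85, 0, 0, 0, 0, 0, 0, 85, -5, 4, 8, 0, 0, 0, 85, -11, 7, 15, 0, 0, 0, 85, -16, 11, 23, 0, 0, 0, 85, -16, 11, 23, 0, 0, 0, 85, -16, 11, 23, 0, 0, 0, 85, 0, 0, 0, 0, 0, 0, 85]}}

```text
time: 7.05
eef_pos: [0.5217, 0.042, 0.157]
tcp_rot: [0.285, 0.895, -0.1, 0.329]
contact_force: [0.8, -0.5, 0.3]
opening: 0.993
finger_force: 0.0
```

```bash
python3 st.py
python3 - <<'E'
from h import *; from plant import cams
t=cams.read_camera("top");s=cams.read_camera("side")
a=t["color"][170:250,210:350,::-1]; b=s["color"][160:250,215:355,::-1]
a=cv2.resize(a,(400,300),interpolation=2);b=cv2.resize(b,(400,300),interpolation=2)
cv2.imwrite("pics/g4.png",cv2.convertScaleAbs(np.hstack([a,b]),alpha=1.6))
E
```

```text
t 7.05 tcp [0.5217 0.042  0.157 ] grasp [0.5116 0.049  0.1714] 
z [ 0.5323 -0.3671 -0.7628] y [0.5759 0.8175 0.0085] q [ 0.0828 -0.1563  2.3067 -0.8441  0.5804 -0.2441] open 84.81597963135205 ff 0.0 F [ 0.7705 -0.4689  0.3072]
```

View pics/g4.png

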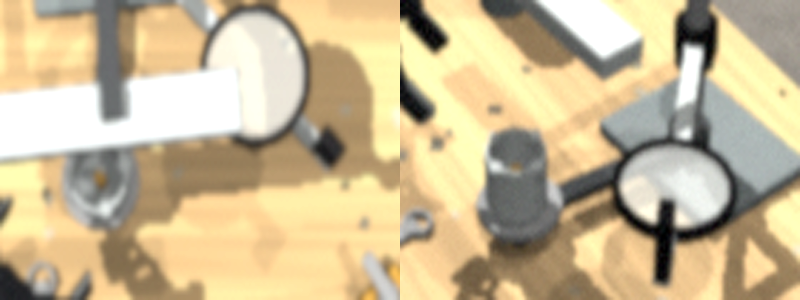

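The bowl stands upright and centred on the pad (side rim 256.5 vs pad 257.0), and the gripper is clear. Next I'll check IK for the handle arc.

```bash
cat > t2.py <<'E'
from ik import *
np.set_printoptions(precision=3,suppress=True)
post=np.array([.776,-.0035]); qn=np.array([.08,-.156,2.307,-.844,.58,-.244])
for lean in(10,18,25):
  for flip in(0,180):
    q0=qn.copy(); 
    for b in(48.5,30,15,-1.4):
      a=np.radians(b); h=np.r_[post-.29*np.array([np.cos(a),np.sin(a)]),.175]
      r=pose(b,lean); r=r*R.from_euler("z",flip,degrees=True)
      best=min((ik(h+.019*r.as_matrix()[:,2],r,s) for s in(q0,np.r_[q0[:3],.1,.6,0],np.r_[q0[:3],0,.6,-1.5],np.r_[q0[:3],0,.6,1.5])),key=lambda v:v[1])
      print(lean,flip,b,h,best[0],round(best[1],4)); q0=best[0]
E
python3 t2.py
```

```text
10 0 48.5 [ 0.584 -0.221  0.175] [-0.531  0.227  1.797  0.056  1.08  -2.84 ] 0.1813
10 0 30 [ 0.525 -0.148  0.175] [-0.521  0.018  2.034  0.18   1.009 -2.705] 0.0
10 0 15 [ 0.496 -0.079  0.175] [-0.405 -0.108  2.156  0.133  0.961 -2.306] 0.0
10 0 -1.4 [0.486 0.004 0.175] [-0.213 -0.159  2.2    0.042  0.928 -1.782] 0.0
10 180 48.5 [ 0.584 -0.221  0.175] [-0.582  0.223  1.807  0.194  1.093  0.055] 0.0
10 180 30 [ 0.525 -0.148  0.175] [-0.52   0.018  2.034  0.177  1.008  0.439] 0.0
10 180 15 [ 0.496 -0.079  0.175] [-0.403 -0.108  2.155  0.129  0.961  0.839] 0.0
10 180 -1.4 [0.486 0.004 0.175] [-0.212 -0.158  2.199  0.039  0.93   1.362] 0.0
18 0 48.5 [ 0.584 -0.221  0.175] [-0.677  0.202  1.869  0.486  1.079  2.84 ] 0.1645
18 0 30 [ 0.525 -0.148  0.175] [-0.571 -0.017  2.084  0.338  0.956 -2.84 ] 0.0071
18 0 15 [ 0.496 -0.079  0.175] [-0.447 -0.167  2.223  0.27   0.863 -2.433] 0.0
18 0 -1.4 [0.486 0.004 0.175] [-0.227 -0.229  2.274  0.089  0.79  -1.827] 0.0
18 180 48.5 [ 0.584 -0.221  0.175] [-0.632  0.214  1.834  0.353  1.09  -0.071] 0.0
18 180 30 [ 0.525 -0.148  0.175] [-0.572 -0.018  2.085  0.342  0.955  0.293] 0.0
18 180 15 [ 0.496 -0.079  0.175] [-0.446 -0.167  2.222  0.266  0.863  0.712] 0.0
18 180 -1.4 [0.486 0.004 0.175] [-0.226 -0.228  2.273  0.085  0.791  1.319] 0.0
25 0 48.5 [ 0.584 -0.221  0.175] [-0.697  0.209  1.873  0.56   1.102  2.84 ] 0.0863
25 0 30 [ 0.525 -0.148  0.175] [-0.583 -0.04   2.112  0.403  0.916 -2.84 ] 0.0928
25 0 15 [ 0.496 -0.079  0.175] [-0.487 -0.213  2.28   0.419  0.79  -2.575] 0.0
25 0 -1.4 [0.486 0.004 0.175] [-0.24  -0.287  2.338  0.149  0.667 -1.884] 0.0
25 180 48.5 [ 0.584 -0.221  0.175] [-0.674  0.212  1.855  0.492  1.102 -0.181] 0.0
25 180 30 [ 0.525 -0.148  0.175] [-0.619 -0.042  2.128  0.499  0.927  0.151] 0.0
25 180 15 [ 0.496 -0.079  0.175] [-0.486 -0.213  2.28   0.415  0.789  0.571] 0.0
25 180 -1.4 [0.486 0.004 0.175] [-0.239 -0.286  2.337  0.144  0.668  1.262] 0.0
```

Emit:
{"method": "move_arm", "body": {"plan": [-15, 2, 20, 0, 0, 0, 85, -12, 0, 20, 4.6, 6.6, 0, 85, -12, 0, 20, 4.6, 6.6, 0, 85, -12, 0, 20, 4.6, 6.6, 0, 85, -10, 0, 20, 4.6, 6.6, 0, 85, 0, 0, 10, 4.6, 6.6, 0, 85, 0, 0, 0, 0, 0, 0, 85]}}

```text
time: 7.85
eef_pos: [0.4658, 0.0383, 0.2591]
tcp_rot: [0.307, 0.952, -0.01, 0.016]
contact_force: [0.7, 0.2, 0.4]
opening: 0.994
finger_force: 0.0
```

```bash
python3 st.py
```

```text
t 7.85 tcp [0.4658 0.0383 0.2591] grasp [0.4653 0.0388 0.2781] 
z [ 0.0237 -0.0277 -0.9993] y [ 0.5846  0.8113 -0.0087] q [-0.1222 -0.2229  2.0482 -0.0256  1.2895 -1.0619] open 84.88334210377825 ff 0.0 F [0.6568 0.1672 0.4255]
```

Emit:
{"method": "move_arm", "body": {"plan": [0, -35, 0, 0, 0, -8, 85, 0, -35, 0, 0, 0, -8, 85, 0, -35, 0, 0, 0, -8, 85, 0, -35, 0, 0, 0, -8, 85, 0, -35, 0, 0, 0, -8, 85, 0, -35, 0, 0, 0, -8, 85, 0, -35, 0, 0, 0, -8, 85, 0, -32, 0, 0, 0, -8, 85, 25, 0, 0, 0, 0, -8, 85, 25, 0, 0, 0, 0, -8, 85, 25, 0, 0, 0, 0, -8, 85, 26, 0, 0, 0, 0, -8, 85]}}

```text
time: 9.05
eef_pos: [0.5639, -0.2361, 0.2548]
tcp_rot: [0.913, 0.407, -0.019, 0.002]
contact_force: [0.1, -0.4, 1.2]
opening: 0.996
finger_force: 0.0
```

Emit:
{"method": "move_arm", "body": {"plan": [0, 0, 0, 4.5, -4, 0, 85, 0, 0, 0, 4.5, -4, 0, 85, 0, 0, 0, 4.5, -4, 0, 85, 0, 0, 0, 0, 0, 0, 85, 0, 0, 0, 0, 0, 0, 85]}}

```text
time: 9.55
eef_pos: [0.563, -0.2362, 0.2559]
tcp_rot: [0.903, 0.406, 0.124, -0.062]
contact_force: [-0.5, 0.3, -0.5]
opening: 0.993
finger_force: 0.0
```

```bash
python3 st.py
python3 - <<'E'
from h import *; from plant import cams
t=cams.read_camera("top");s=cams.read_camera("side")
a=t["color"][170:250,260:367,::-1]; b=s["color"][160:265,245:385,::-1]
a=cv2.resize(a,(400,300),interpolation=2);b=cv2.resize(b,(400,300),interpolation=2)
cv2.imwrite("pics/g5.png",cv2.convertScaleAbs(np.hstack([a,b]),alpha=1.8))
E
```

```text
t 9.55 tcp [ 0.563  -0.2362  0.2559] grasp [ 0.5597 -0.2402  0.2741] 
z [ 0.1742  0.2127 -0.9615] y [ 0.7494 -0.6621 -0.0107] q [-0.6785  0.0996  1.7651  0.2905  1.2864 -0.0367] open 84.81479183019748 ff 0.0 F [-0.473   0.3034 -0.4779]
```

View pics/g5.png

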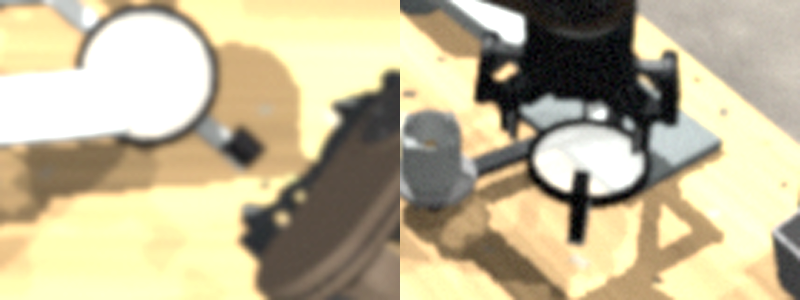

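The top view shows the handle top at about (325.5,209), with the open fingers beyond it and aligned to pinch across it.

Emit:
{"method": "move_arm", "body": {"plan": [6, -1, -3, 0, 0, 0, 85, 4, 5, -24, 0, 0, 0, 85, 5, 5, -24, 0, 0, 0, 85, 4, 6, -24, 0, 0, 0, 85, 4, 5, -23, 0, 0, 0, 85, 0, 0, 0, 0, 0, 0, 60, 0, 0, 0, 0, 0, 0, 40], "newtons": 25}}

```text
time: 10.35
eef_pos: [0.5873, -0.2157, 0.1601]
tcp_rot: [0.902, 0.408, 0.126, -0.061]
contact_force: [0.4, 0.7, 0.8]
opening: 0.688
finger_force: 0.0
```

```bash
python3 st.py
python3 - <<'E'
from h import *; from plant import cams
t=cams.read_camera("top");s=cams.read_camera("side")
a=t["color"][170:250,260:367,::-1]; b=s["color"][160:265,245:385,::-1]
a=cv2.resize(a,(400,300),interpolation=2);b=cv2.resize(b,(400,300),interpolation=2)
cv2.imwrite("pics/g6.png",cv2.convertScaleAbs(np.hstack([a,b]),alpha=2.5))
E
```

```text
t 10.35 tcp [ 0.5873 -0.2157  0.1601] grasp [ 0.5839 -0.2198  0.1783] 
z [ 0.1771  0.2134 -0.9608] y [ 0.7513 -0.66   -0.0081] q [-0.627   0.2144  1.8182  0.314   1.1102 -0.0458] open 58.72169582022285 ff 0.0 F [0.4238 0.6892 0.8331]
```

View pics/g6.png

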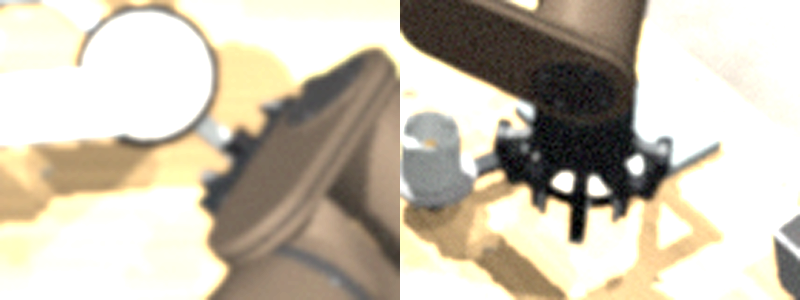

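Handle fin at (577,210) lies midway between the fingers (540 and 620). Closing now. That was the tenth picture, so the rest will be by numbers.

Emit:
{"method": "move_arm", "body": {"plan": [0, 0, 0, 0, 0, 0, 20, 0, 0, 0, 0, 0, 0, 5, 0, 0, 0, 0, 0, 0, 5, 0, 0, 0, 0, 0, 0, 5, 0, 0, 0, 0, 0, 0, 5]}}

```text
time: 10.95
eef_pos: [0.5875, -0.2169, 0.1617]
tcp_rot: [0.902, 0.408, 0.127, -0.06]
contact_force: [-1.8, -1.1, 5.6]
opening: 0.16
finger_force: 28.3
```

```bash
python3 st.py
```

```text
t 10.95 tcp [ 0.5875 -0.2169  0.1617] grasp [ 0.5841 -0.2209  0.18  ] 
z [ 0.1801  0.2114 -0.9606] y [ 0.7507 -0.6607 -0.0047] q [-0.6285  0.2123  1.8176  0.3144  1.1098 -0.0466] open 13.626135850229847 ff 28.277815282344818 F [-1.7914 -1.1223  5.6418]
```

Run:
```python
from h import *
v=np.array([.5875-.776,-.2169+.0035,0])*1000
p=[R.from_euler("z",-5*i,degrees=True).apply(v) for i in range(11)]
print(np.round(np.diff(p,axis=0)[:,:2],0).tolist(),(p[-1]-v))
```

```text
[[-18.0, 17.0], [-16.0, 19.0], [-15.0, 20.0], [-13.0, 21.0], [-11.0, 22.0], [-9.0, 23.0], [-7.0, 24.0], [-5.0, 24.0], [-3.0, 25.0], [-0.0, 25.0]] [-96.13934859 220.62850162   0.        ]
```

Emit:
{"method": "move_arm", "body": {"plan": [-9, 8, 0, 0, 0, -2.5, 5, -9, 9, 0, 0, 0, -2.5, 5, -16, 19, 0, 0, 0, -5, 5, -15, 20, 0, 0, 0, -5, 5, -13, 21, 0, 0, 0, -5, 5, 0, 0, 0, 0, 0, 0, 5]}}

```text
time: 11.55
eef_pos: [0.5243, -0.1378, 0.1617]
tcp_rot: [0.959, 0.245, 0.136, -0.037]
contact_force: [-1.4, -0.7, 4.6]
opening: 0.158
finger_force: 28.0
```

```bash
python3 st.py
```

```text
t 11.55 tcp [ 0.5243 -0.1378  0.1617] grasp [ 0.5197 -0.1404  0.1799] 
z [ 0.2421  0.1378 -0.9604] y [ 0.4794 -0.8776 -0.005 ] q [-0.5606 -0.0322  2.0816  0.3006  0.9772  0.3563] open 13.512046932033707 ff 27.979034185409546 F [-1.4362 -0.7148  4.5553]
```

Emit:
{"method": "move_arm", "body": {"plan": [-11, 22, 0, 0, 0, -5, 5, -9, 23, 0, 0, 0, -5, 5, -7, 24, 0, 0, 0, -5, 5, -5, 24, 0, 0, 0, -5, 5, -3, 25, 0, 0, 0, -5, 5, 0, 13, 0, 0, 0, -2.5, 5, 0, 10, 0, 0, 0, -2.5, 5, 0, 0, 0, 0, 0, 0, 5, 0, 0, 0, 0, 0, 0, 5]}}

```text
time: 12.45
eef_pos: [0.4893, 0.0027, 0.1617]
tcp_rot: [0.99, -0.01, 0.139, -0.002]
contact_force: [-9.5, 2.9, 12.6]
opening: 0.159
finger_force: 31.4
```

```bash
python3 st.py
python3 - <<'E'
from h import *; from plant import cams
s=cams.read_camera("side"); im=s["color"].astype(int)
np.set_printoptions(linewidth=250)
print(proj(s,[[.576,.0015,.141],[.576,.0015,.10],[.776,-.0035,.141]]))
# dark ring: mask in window
m=(im.max(2)<45).astype(np.uint8)
for r in range(170,226,2): print(r,"".join(".#"[v] for v in m[r,215:300]))
E
```

```text
t 12.45 tcp [0.4893 0.0027 0.1617] grasp [0.4841 0.0026 0.1799] 
z [ 0.2759  0.0008 -0.9612] y [-0.0194 -0.9998 -0.0065] q [-0.2365 -0.2189  2.2474  0.0878  0.8431  1.3052] open 13.577758754996037 ff 31.403560638427734 F [-9.467   2.8915 12.5964]
[[256.02813906 193.05091913]
 [256.30930664 204.94114054]
 [318.36218717 170.92795094]]
170 ########.............................................................................
172 #########............................................................................
174 #########............................................................................
176 ##########...........................................................................
178 ######..###..........................................................................
180 #######...##.........................................................................
182 ########..####.......................................................................
184 ###############......................................................................
186 ..##############.........................
[... 1054 characters left out ...]
....................................................................##
212 ..............................................................................###....
214 ......................................................................######.........
216 ..................................................................#####..............
218 ............................................................######...................
220 .........................................................###.........................
222 .....................................................................................
224 .....................................................................................
```

Grip bearing puts the lens at (0.576, 0.001), and the ring's image centre column is about 256, matching the pad's projection. Releasing and retreating.

Emit:
{"method": "move_arm", "body": {"plan": [0, 0, 0, 0, 0, 0, 20, 0, 0, 0, 0, 0, 0, 45, 0, 0, 0, 0, 0, 0, 50, 0, 0, 0, 0, 0, 0, 50, -5, 0, 15, 0, 0, 0, 50, -8, 0, 28, 0, 0, 0, 50, -10, 0, 35, 0, 0, 0, 50, -10, 0, 35, 0, 0, 0, 50, -10, 0, 35, 0, 0, 0, 50, 0, 20, 20, 0, 0, 0, 50, 0, 0, 0, 0, 0, 0, 50]}}

```text
time: 13.6
eef_pos: [0.4481, 0.0225, 0.3324]
tcp_rot: [0.99, -0.011, 0.144, -0.002]
contact_force: [0.3, -0.4, -0.3]
opening: 0.587
finger_force: 0.0
```

```bash
python3 st.py
python3 - <<'E'
from h import *; from plant import cams
s=cams.read_camera("side"); im=s["color"].astype(int)
print(proj(s,[[.576,.0015,.141],[.576,.0015,.10],[.576-.09,.0037,.2]]))
m=(im.max(2)<58).astype(np.uint8)
for r in range(172,240,2): print(r,"".join(".#"[v] for v in m[r,215:300]))
m[:, :225]=0; m[:,290:]=0; m[:168]=0; m[226:]=0
yy,xx=np.nonzero(m); k=(abs(np.hypot((xx-256)/20.5,(yy-193)/14.5)-1)<.25)
print(cv2.fitEllipse(np.c_[xx,yy][k].astype(np.float32)),k.sum())
E
```

```text
t 13.6 tcp [0.4481 0.0225 0.3324] grasp [0.4427 0.0225 0.3506] 
z [ 0.2851  0.0001 -0.9585] y [-0.0222 -0.9997 -0.0067] q [-0.211  -0.4826  2.1247  0.0638  1.2171  1.3694] open 50.08759569974214 ff 0.0 F [ 0.3304 -0.3807 -0.287 ]
[[256.02813906 193.05091913]
 [256.30930664 204.94114054]
 [223.93307095 185.75901449]]
172 ..........................................................###........................
174 ............................................................####.....................
176 ...............................................................###...................
178 ..................................................................###................
180 ........................................##########...................#...............
182 ...............................###................###................................
184 ...........................##..........................##............................
186 .........#####...........##...............................##.........................
188 ......#########........##.................................
[... 1684 characters left out ...]
...####...####.......................................
228 .....................................######.........#................................
230 ..................................########.....#####.................................
232 .................................##################..................................
234 ................................#################....................................
236 .....................................###.###.........................................
238 .....................................................................................
((256.52667236328125, 193.79579162597656), (28.896713256835938, 37.10042190551758), 85.35224151611328) 277
```

```bash
python3 -c "
from plant import order
print(order.sign_off())"
```

```text
the job is handed in; nothing more can be done
None
```

The bowl stands upright and let go in the middle of the pad, the lens is centred over it to within about 2 mm by the side camera, and I handed the job in at 13.6 s with the arm clear; the sign-off returned no verdict.

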